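# Reset the burr gap of a coffee mill and close it up

## Task

The coffee mill has just been cleaned and its grind must be set again. Turn the winged adjuster on top of the mill clockwise until you feel the burrs meet, without forcing them together, then back it off anticlockwise by a quarter of a turn. Then put the domed cap back down over the adjuster so that it sits level and fully home on the mill, and leave the other things where they are.

Things in the scene. Friction and masses are not known exactly. Their poses are not given: they have to be found in the camera images.
- mill: Electric burr coffee mill, fixed: silver-grey, foot 200 x 130 mm, column at the back, overhanging head with a flat top (deck) 195 mm above the worktop. Origin: on the worktop below the adjuster's axis; x from the spout side (front) to the column side (back), z up. Head x -74 to 98 mm, y +-65 mm; foot x -102 to 98 mm.
- deck (a point): Point where the adjuster's axis meets the deck (195 mm above the mill's origin), axes as the mill's. The cap, when home, has its origin here. A steel collar of 86 mm outer diameter, 10 mm high, stands on the deck round this point and locates the cap.
- wing (a point): Centre of the adjuster's steel wing, an upright bar 56 mm long (its x), 12 mm thick (y), 27 mm high, gripped across its thickness from above; turns about z (up). The top of the black dial under it (67 mm in diameter) is 12.5 mm below this point: keep the finger ends above it. Clockwise from above screws down, 6 mm a turn; steady drag about 0.05 N m; it stays where it is left.
- adjuster (a joint): Angle of the adjuster, rad; grows anticlockwise seen from above (gap opens). Its zero says nothing of where the burrs meet: that differs each time and must be felt. At the start they are 0.3 to 2.4 rad of clockwise turning apart. Once they meet, torque climbs about 0.2 N m per 0.1 rad of further turning; 0.1 to 0.2 N m beyond the drag is a good touch, over 0.3 N m forces them.
- upper_burr: Upper burr, hidden inside the head; it rises and sinks with the adjuster (6 mm a turn) but does not turn. Origin at the centre of its lower (grinding) face, z up.
- upper_face (a point): Centre of the upper burr's lower face (same as its origin), z up.
- lower_burr: Lower burr, fixed, hidden inside the head. Origin at the centre of its upper face, z up. The gap of the mill is the height of the upper burr's face over it; a quarter of a turn of the adjuster is 1.5 mm of gap. Readings of the two burrs are too coarse to set the gap by.
- cap: Loose domed cap of black plastic, 102 mm outer and 94 mm inner diameter, 58 mm high, open below, about 0.14 kg, with a steel knob 22 mm in diameter, 26 mm high on top (58 to 84 mm above the origin). Origin: centre of its lower rim, z up. Stands upright on the worktop at the start. Goes over the collar with 4 mm play all round, any way round; the wing fits inside (54 mm inner height).
- cap_knob (a point): Middle of the cap's knob, 71 mm above the cap's origin.
- mug: Bystander: china mug standing on the mill's foot under the spout, 93 mm high.
- tuna: Bystander: low round tin, 86 mm in diameter, 40 mm high, on the worktop.
- brush: Bystander: cleaning brush of about 150 mm, lying near the front edge of the worktop.
- saucer: Bystander: small clear sauce cup, 67 mm wide, 35 mm high, on the right.

How it is judged:
On the way, in this order (a step that is already met when the one before it is completed fails the run):
1. the burrs are brought together until they bear on each other (over 40 N, some 0.04 N m of torque beyond the drag) (contact force between upper_burr and lower_burr above 40 N), for 0.2 s.
2. the adjuster is backed off a quarter of a turn (gap 1.0 to 2.0 mm, which is 60 to 120 degrees) and left by the fingers (z of upper_face in the frame of lower_burr between 0.001 and 0.002 m and contact force between the fingers and upper_burr below 0.1 N), for 0.2 s.
At the end, for the whole second after the job is handed in: The burrs stand a quarter of a turn apart (gap 1.0 to 2.0 mm, 60 to 120 degrees back from where they met), and the cap sits upright, at rest, on the deck round the collar (within 7 mm of the axis, 3 mm in height and 0.06 rad of level) (z of upper_face in the frame of lower_burr between 0.001 and 0.002 m and horizontal distance between cap and deck below 0.007 m and z of cap in the frame of deck between -0.003 and 0.003 m and angle between cap's own z axis and vertical below 0.06 rad and linear speed of cap below 0.02 m/s); the robot touches nothing.
It fails at once if the burrs are forced together (over 350 N between them, about 0.33 N m of torque beyond the drag) (contact force between upper_burr and lower_burr above 350 N).
It fails at once if a bystander (mug, tin, brush or sauce cup) is pushed more than 30 mm from its place (distance of any of mug, tuna, brush, saucer from where it was at the start of the episode above 0.03 m).
It also fails if it takes over 72 s, if anything falls off the work surface, if the arm or the gripper's body presses on something with over 40 N, if the wrist force passes 120 N, or if a joint passes its speed limit or range.

## Robot

A 6-joint arm with a two-finger parallel gripper is mounted at the origin on a cart in front of the work surface, level with it; the furniture and walls round the work are solid. World frame = base frame: x ahead of the robot, y to its left, z up, the work surface at z = 0. Lengths are in m, angles in rad, forces in N, time in s.
With the tool pointing down it reaches from about 0.25 to 0.775 m from the base axis. Payload 8.9 kg.
Tool frame: the origin (TCP) lies at the centre of the arm's flange, where the gripper is bolted on; the fingertips stand r.tips_ahead ahead of it and the grasp point (between the pads) lies 155 mm ahead of it (r.tips_ahead is the distance from the TCP to the fingertips, in m); z points along the fingers, y is the line along which they close (so a half turn about z gives the same grasp; the last joint's range is limited). The gripper opens to 85 mm and grips with 20 to 120 N. Pads are 22 mm wide; open, the fingers measure 114 mm over their backs; the gripper's body (76 mm by 85 mm) begins 54 mm behind the grasp point. The pads swing forward as they close: fully open they stand 13 mm farther back than shut.
Start: joints at [1.002, 0.291, -0.153, 1.127, 0, 1.431], TCP at [0.219, 0.477, 0.405] pointing down, gripper open.
Joint ranges: [-2.52, 2.52], [-0.91, 1.74], [-1.3, 1.37], [-1.96, 2.02], [-1.52, 1.47], [-3.14, 3.14]. Speed limits (rad/s): [2.22, 2.22, 2.79, 3.14, 3.14, 3.14].

## Interface

Orientations are given as a rotation vector (axis times angle).
In Python, from cell import r gives the robot as it stands.
- The arm moves only by the tool servo_tool, never from a script. Its argument "targets" is text: rows parted by semicolons, each of 7 numbers parted by spaces: the finger opening in m, from 0 to 0.0854, then the shift along the tool's x, y, z in m, then the turn, a rotation vector about the tool's x, y, z in rad. In form: fingers tx ty tz rx ry rz; .... A call has 1 to 10 rows; each row shifts and turns the commanded pose from where the row before left it, along the tool's axes as they then stand; what a row does not reach is not made up. A row lasts 1/12 s, in which the tool goes at most 41.7 mm and 7.16 degrees, less where a joint would pass 70% of its speed; a pose out of reach is approached as far as the arm can. A call with a gripper value outside its range is refused whole. The fingers move at their own pace and stop on an object; "newtons" is the grip in N (left out, the last holds). Time passes only in rows, so rows that do not move let the fingers close. It gives the time, the measured TCP pose, the force, the opening and the grip force at its end, in the units of the state.
- r.state(): the state, without advancing time (a new reading comes with each control period).
- r.get_image(name): name is "scene" or "top"; returns the picture (480x640x3 uint8, red, green, blue); there is no depth.
- r.get_calibration(name): a dict with "camera_matrix" (3x3 intrinsics, pixels), "rvec" (rotation vector, rad) and "tvec" (3), from world to camera coordinates, as OpenCV has them. Camera axes: x right, y down, z forward; pixel columns grow to the right and rows downward; lengths in m; the calibration is good to about 2 mm. A picture is of the moment at which its call begins. get_calibration takes no time and is no camera call.
- r.close_job(): hands the job in; it is judged then, once.
Trained networks look in the newest picture that a camera, given by its name, has taken for a name from the list of things; names that differ only in an ending like _2 or _b are one class to them, and where a whole thing is asked for, a point or a joint stands for the part that bears it (a point fixed in the world has none). Each returns a list of dicts, best first, with "confidence" (0 to 1); they miss things now and then, are a little off and sometimes report something else, mostly with a low value. They report only what shows in the picture. A call takes as long as a camera call.
- r.regions_of(name, camera): "region" (480x640 bool, what is visible of it) and "bbox" ([left, top, right, bottom] in pixels, round what is visible of it).
The state is a dict: "time": time; "q": joint angles; "joint_vel": joint speeds; "tau": joint torques, N m; "eef_pos": TCP position; "orientation": TCP orientation; "ft_force": force on the tool from outside, world axes, zero at the start; "moment": the same for the moment, N m; "gripper_width": finger opening in m; "gripper_force": force on a finger pad.
Only numpy, scipy, OpenCV 4.12 (cv2) and the standard library are available. Lean on these libraries where they do the work, as an engineer would, in place of code of your own. Each camera call takes 0.05 s, during which the arm holds its last target. There are 200 camera calls.

## Working session

There is one attempt and no reset: what is moved stays moved. The work goes in short steps, Python scripts to look and compute and a tool call to move; the robot and the scene stay as the last step left them, time stands still between calls to the robot, and variables do not carry over. Pictures are saved under pics/ and viewed, at most 10 in all, crops included, and the job is handed in when it is done.

Besides the shell and the picture viewer there is one more tool, called as name(argument=value, ...) on one line, values as JSON. servo_tool: Moves the arm, as the interface text tells. Its arguments: {"type":"object","properties":{"targets":{"type":"string"},"newtons":{"type":"number"}},"required":["targets"]}

```bash
ls; mkdir -p pics
python3 - <<'E'
from cell import r
import cv2,numpy as np
ims=[]
for c in("scene","top"):
    im=r.get_image(c); cv2.imwrite(f"pics/{c}0.png",im[:,:,::-1])
    k=r.get_calibration(c);R=cv2.Rodrigues(np.array(k["rvec"]))[0]
    print(c,np.round(k["camera_matrix"],1).tolist(),"pos",np.round(-R.T@np.array(k["tvec"]).ravel(),3),"fwd",R[2].round(2))
    for n in("wing","adjuster","cap","cap_knob","mill","mug","tuna"):
        for d in r.regions_of(n,c)[:2]:
            m=d["region"];ys,xs=np.nonzero(m);print(c,n,round(d["confidence"],2),d["bbox"],xs.mean().round(1),ys.mean().round(1),len(xs))
print(r.tips_ahead,r.state())
E
```

```text
pics
scene [[509.1, 0.0, 316.9], [0.0, 509.1, 238.8], [0.0, 0.0, 1.0]] pos [ 0.035 -0.218  0.901] fwd [ 0.5  -0.09 -0.86]
scene wing 0.7 [207.6, 126.0, 245.8, 168.4] 227.2 149.6 1041
scene wing 0.59 [203.2, 205.0, 262.5, 251.7] 236.2 226.2 1920
scene adjuster 0.74 [209.6, 128.7, 248.1, 167.1] 227.3 149.6 1072
scene cap_knob 0.58 [302.9, 262.8, 359.6, 325.6] 330.0 293.6 2588
scene mill 0.79 [187.8, 117.9, 278.9, 261.4] 234.5 174.0 8257
scene mug 0.62 [202.4, 208.0, 265.0, 252.4] 236.0 226.2 1929
scene tuna 0.97 [195.4, 279.4, 249.2, 330.9] 221.5 306.8 2012
top [[513.5, 0.0, 324.3], [0.0, 513.5, 245.2], [0.0, 0.0, 1.0]] pos [ 0.335 -0.299  1.003] fwd [ 0.16  0.01 -0.99]
top wing 0.7 [223.8, 117.3, 270.6, 162.2] 247.7 139.8 1398
top adjuster 0.65 [225.5, 120.1, 267.7, 159.0] 247.7 140.1 1379
top cap 0.62 [309.5, 255.5, 365.7, 312.0] 337.8 283.7 2371
top cap_knob 0.81 [311.5, 257.9, 362.2, 311.1] 338.1 283.5 2299
top mill 0.94 [200.9, 84.1, 310.5, 231.8] 256.3 149.6 9838
top mug 0.74 [220.5, 187.4, 280.8, 225.4] 253.8 207.9 1116
top mug 0.55 [207.7, 255.2, 253.1, 305.7] 231.4 279.4 1803
top tuna 0.85 [207.0, 257.5, 254.6, 304.3] 231.6 279.5 1837
0.1734 {'time': 0.8, 'q': array([ 1.00169786e+00,  2.90683235e-01, -1.53404207e-01,  1.12670998e+00,
        3.08575893e-05,  1.43150075e+00]), 'joint_vel': array([-0.00112339, -0.00142065, -0.00062269, -0.00040938, -0.00141425,
       -0.00183549]), 'tau': array([-2.51110250e-04, -5.36968660e+01,  3.31639087e+01,  1.22020145e-03,
       -3.52357501e-04, -1.25643368e-05]), 'eef_pos': array([0.21874999, 0.47724957, 0.40471225]), 'orientation': array([-6.69941961e-01, -3.06929926e+00, -1.51974172e-05]), 'ft_force': array([ 0.54367032,  0.55989084, -0.47205334]), 'moment': array([ 0.01899835, -0.03894932, -0.01525172]), 'gripper_force': 0.0, 'gripper_width': 0.08533321687445596}
```

Run:
```python
import cv2,numpy as np
a=cv2.imread("pics/top0.png")
b=cv2.resize(a[80:240,180:340],(480,480),interpolation=cv2.INTER_CUBIC)
s=cv2.resize(a,(640,480))
cv2.imwrite("pics/mill_crop.png",b)
```

```text
(no output)
```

View pics/top0.png

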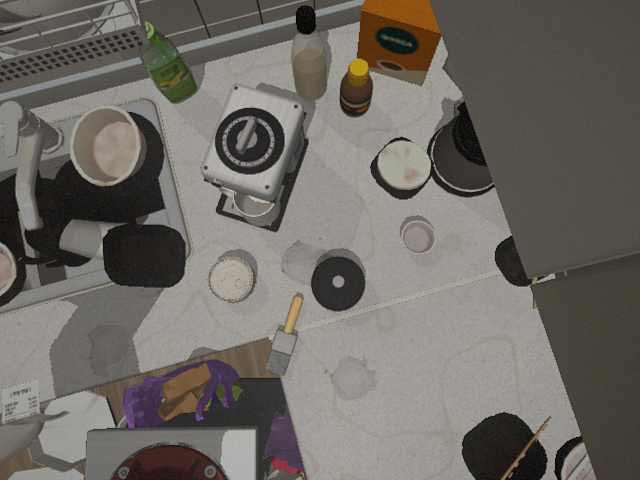

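View pics/mill_crop.png

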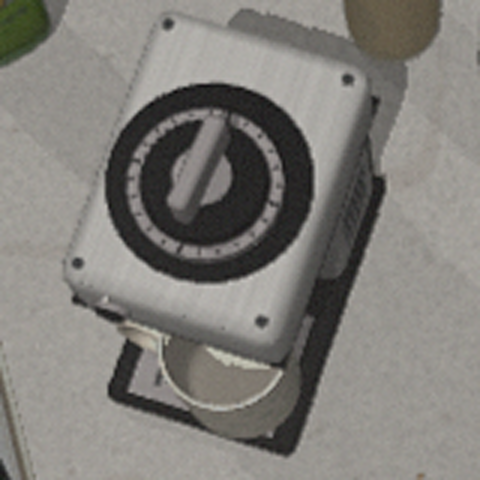

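The top view shows the mill with its black dial near (248,140) and the wing bar running from about (252,119) to (240,150). The cap is at (338,283) with its knob at the centre, the brush at (288,335), the tin at (231,280) and the mug under the spout at (254,208).

```bash
cat > h.py <<'E'
from cell import r
import cv2,numpy as np
def cal(c):
    k=r.get_calibration(c);return np.array(k["camera_matrix"]),cv2.Rodrigues(np.array(k["rvec"]))[0],np.array(k["tvec"]).ravel()
def onz(c,uv,z):
    K,R,t=cal(c);o=-R.T@t;d=R.T@np.linalg.inv(K)@np.array([*uv,1.]);return (o+d*(z-o[2])/d[2]).round(4)
def proj(c,p):
    K,R,t=cal(c);q=K@(R@np.array(p)+t);return (q[:2]/q[2]).round(1)
def tri(a,b):
    P=[];
    for c in("scene","top"):
        K,R,t=cal(c);P.append(K@np.c_[R,t])
    x=cv2.triangulatePoints(P[0],P[1],np.array(a,float).reshape(2,1),np.array(b,float).reshape(2,1)).ravel();return (x[:3]/x[3]).round(4)
E
python3 - <<'E'
from h import *
print("adj",tri((227.3,149.6),(247.7,140)))
for c,uv in(("top",(247.7,140)),("scene",(227.3,149.6))):print([onz(c,uv,z) for z in(.205,.215,.225)])
print("cap",[onz("top",(338,283.5),z) for z in(.0,.058)],onz("scene",(330,293.6),.04))
for c,(x,y,w) in {"top":(215,105,70),"scene":(192,115,70)}.items():
    a=cv2.imread(f"pics/{c}0.png")[y:y+w,x:x+w];cv2.imwrite(f"pics/z{c}.png",cv2.resize(a,(390,390),interpolation=cv2.INTER_CUBIC))
cv2.imwrite("pics/z2.png",np.hstack([cv2.imread("pics/ztop.png"),cv2.imread("pics/zscene.png")]))
E
```

```text
adj [ 0.6354 -0.1724  0.2117]
[array([ 0.6377, -0.172 ,  0.205 ]), array([ 0.634 , -0.1736,  0.215 ]), array([ 0.6302, -0.1751,  0.225 ])]
[array([ 0.6414, -0.1713,  0.205 ]), array([ 0.6327, -0.1719,  0.215 ]), array([ 0.624 , -0.1726,  0.225 ])]
cap [array([ 0.4188, -0.319 ,  0.    ]), array([ 0.414 , -0.3178,  0.058 ])] [ 0.4093 -0.3137  0.04  ]
```

View pics/z2.png

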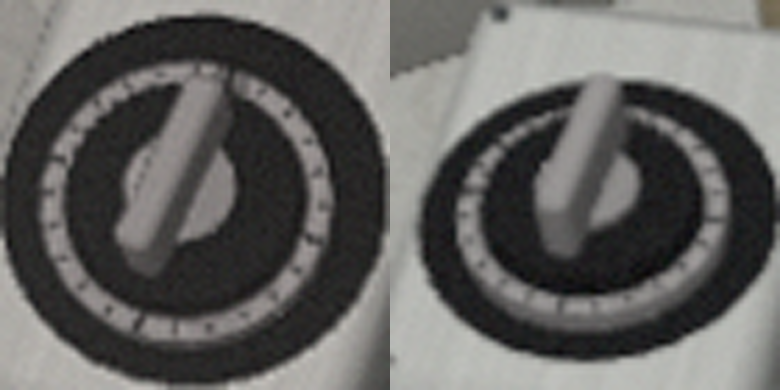

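The wing's top face runs from (208,78) to (136,238) in the left crop (top camera). In the right crop (scene camera) it runs from (603,80) to (555,195).

Run:
```python
from h import *
T=lambda u,v:(215+u/5.571,105+v/5.571)
S=lambda u,v:(192+(u-390)/5.571,115+v/5.571)
a=tri(S(603,78),T(208,76));b=tri(S(555,197),T(136,240));print("top ends",a,b,np.linalg.norm(a-b))
for z in(.23,.235,.24,.245):
  A=[onz("top",T(208,76),z),onz("top",T(136,240),z)];B=[onz("scene",S(603,78),z),onz("scene",S(555,197),z)]
  for E in(A,B):
    d=E[0]-E[1];print(z,(E[0]+E[1])/2,np.linalg.norm(d),np.arctan2(d[1],d[0]))
# disc (deck plane) outer black ring centre
print("ring", onz("top",T(195,200),.195),onz("scene",S(597,219),.195))
# silver ring (collar top)
print("collar",onz("top",T(186,200),.205),onz("scene",S(593,206),.205))
```

```text
top ends [ 0.6629 -0.1829  0.2321] [ 0.6121 -0.1643  0.2386] 0.05448715444946641
0.23 [ 0.6394 -0.173   0.23  ] 0.05255435281686948 -0.3904000472195834
0.23 [ 0.64235 -0.17285  0.23   ] 0.049161977177489526 -0.39901578553759537
0.235 [ 0.63745 -0.1738   0.235  ] 0.05220086206184723 -0.38904405653655805
0.235 [ 0.6378  -0.17315  0.235  ] 0.04880788870664254 -0.397627991522129
0.24 [ 0.63545 -0.17465  0.24   ] 0.05179285665031418 -0.39018696390723234
0.24 [ 0.6333 -0.1735  0.24  ] 0.04840041322137651 -0.3989233275852145
0.245 [ 0.6335 -0.1754  0.245 ] 0.05147737367038064 -0.39060704369768706
0.245 [ 0.62875 -0.17385  0.245  ] 0.04808513283749979 -0.39943034413581996
ring [ 0.6399 -0.1742  0.195 ] [ 0.6388 -0.1728  0.195 ]
collar [ 0.6362 -0.1731  0.205 ] [ 0.6357 -0.1727  0.205 ]
```

servo_tool(targets="0.05 0 0 -0.035 0 0 0; 0.05 0 0 -0.035 0 0 0; 0.05 -0.0325 -0.0208 0 0 0 0; 0.05 -0.0325 -0.0208 0 0 0 0; 0.05 -0.0325 -0.0208 0 0 0 0; 0.05 -0.0325 -0.0208 0 0 0 0; 0.05 -0.0325 -0.0208 0 0 0 0; 0.05 -0.0325 -0.0208 0 0 0 0; 0.05 -0.0325 -0.0208 0 0 0 0; 0.05 -0.0325 -0.0208 0 0 0 0", newtons=70)

```text
time: 1.63
eef_pos: [0.3863, 0.2159, 0.475]
orientation: [0.669, 3.069, 0.001]
ft_force: [0.4, 1.8, 0.3]
gripper_width: 0.0501
gripper_force: 0.0
```

servo_tool(targets="0.05 -0.0325 -0.0208 0 0 0 -0.037; 0.05 -0.0325 -0.0208 0 0 0 0; 0.05 -0.0325 -0.0208 0 0 0 0; 0.05 -0.0325 -0.0208 0 0 0 0; 0.05 -0.0325 -0.0208 0 0 0 0; 0.05 -0.0325 -0.0208 0 0 0 0; 0.05 -0.0325 -0.0208 0 0 0 0; 0.05 -0.0325 -0.0208 0 0 0 0; 0.05 -0.0325 -0.0208 0 0 0 0; 0.05 -0.0325 -0.0208 0 0 0 0")

```text
time: 2.47
eef_pos: [0.606, -0.1016, 0.4747]
orientation: [0.613, 3.081, 0.0]
ft_force: [1.0, 0.3, 0.1]
gripper_width: 0.0499
gripper_force: 0.0
```

servo_tool(targets="0.05 -0.0325 -0.0208 0 0 0 0; 0.05 -0.0325 -0.0208 0 0 0 0; 0.05 0 0 0 0 0 0; 0.05 0 0 0 0 0 0")

```text
time: 2.8
eef_pos: [0.6501, -0.165, 0.4729]
orientation: [-0.616, -3.079, -0.0]
ft_force: [-1.3, 0.6, -0.3]
gripper_width: 0.0498
gripper_force: 0.0
```

servo_tool(targets="0.05 0.0088 -0.0128 0.01 0 0 0; 0.05 0 0 0.03 0 0 0; 0.05 0 0 0.03 0 0 0; 0.05 0 0 0.006 0 0 0; 0.05 0 0 0.005 0 0 0; 0.05 0 0 0 0 0 0; 0.05 0 0 0 0 0 0")

```text
time: 3.38
eef_pos: [0.6366, -0.1711, 0.3955]
orientation: [0.612, 3.079, -0.001]
ft_force: [0.2, -0.5, 1.0]
gripper_width: 0.0501
gripper_force: 0.0
```

Run:
```python
from h import *
s=r.state();print(s["eef_pos"],s["ft_force"],s["moment"],s["q"],s["tau"])
o=[]
for c,(x,y,w) in {"top":(200,90,100),"scene":(177,90,100)}.items():
    a=r.get_image(c)[y:y+w,x:x+w,::-1];o.append(cv2.resize(a,(400,400),interpolation=cv2.INTER_CUBIC))
cv2.imwrite("pics/grip.png",np.hstack(o))
```

```text
[ 0.63663785 -0.1711269   0.39548286] [ 0.21981072 -0.4662248   0.97942303] [-0.00982388 -0.0177835   0.00409759] [-3.73408207e-01  5.58099602e-01  2.37105479e-01  1.24769374e+00
  3.47191531e-05  1.88410342e-02] [ 2.71625177e-02 -7.06317043e+01  3.30101788e+01 -7.41105527e-02
  2.20026290e-03  2.37952932e-03]
```

View pics/grip.png

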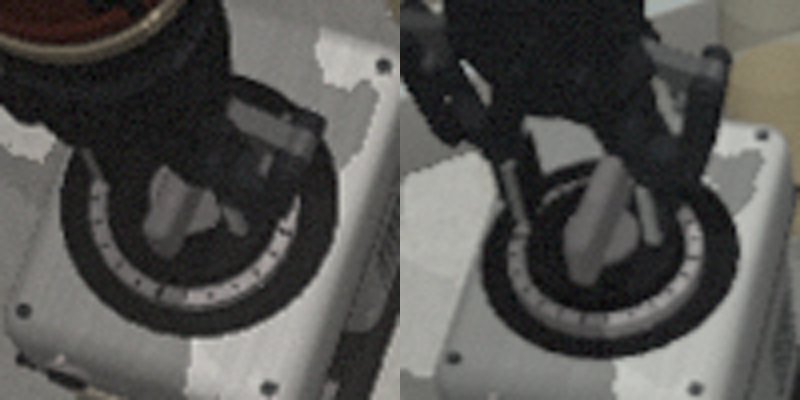

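The wing lies between the fingers in both views: about (600,215) in the scene crop, with fingertips near (525,232) and (648,240). I'll shift slightly, lower and close gently.

servo_tool(targets="0.05 0 -0.002 0.004 0 0 0; 0.03 0 0 0.003 0 0 0; 0.02 0 0 0 0 0 0; 0.0 0 0 0 0 0 0; 0.0 0 0 0 0 0 0; 0.0 0 0 0 0 0 0; 0.0 0 0 0 0 0 0; 0.0 0 0 0 0 0 0", newtons=20)

```text
time: 4.15
eef_pos: [0.6357, -0.1725, 0.3867]
orientation: [-0.612, -3.081, -0.003]
ft_force: [0.5, 5.0, -0.1]
gripper_width: 0.0112
gripper_force: 25.6
```

```bash
cat > s.py <<'E'
from cell import r
import numpy as np
s=r.state();o=np.array(s["orientation"]);ph=2*np.arctan2(o[1],o[0])
print(round(s["time"],2),s["eef_pos"].round(4),"phi",round((ph)%(2*np.pi),4),"F",s["ft_force"].round(2),"M",s["moment"].round(3),"tau6",round(s["tau"][5],3),"w",round(s["gripper_width"],4),round(s["gripper_force"],1),"q6",round(s["q"][5],4))
E
python3 s.py
```

```text
4.15 [ 0.6357 -0.1725  0.3867] phi 2.7496 F [ 0.53  5.01 -0.06] M [ 0.93  -0.209 -0.087] tau6 -0.044 w 0.0112 25.6 q6 0.0157
```

servo_tool(targets="0.0 0 0.0008 0 0 0 0; 0.0 0 0 0 0 0 0; 0.0 0 0 0.0001 0 0 0.08; 0.0 0 0 0.0001 0 0 0.08; 0.0 0 0 0.0001 0 0 0.08; 0.0 0 0 0 0 0 0; 0.0 0 0 0 0 0 0", newtons=50)

```text
time: 4.73
eef_pos: [0.6359, -0.1719, 0.3865]
orientation: [-0.977, -2.985, -0.002]
ft_force: [0.5, 5.9, 1.4]
gripper_width: 0.011
gripper_force: 52.9
```

```bash
python3 s.py
```

```text
4.73 [ 0.6359 -0.1719  0.3865] phi 2.5088 F [0.54 5.9  1.41] M [ 1.051 -0.072 -0.024] tau6 0.24 w 0.011 52.9 q6 0.2575
```

servo_tool(targets="0.0 0.0006 0.0008 0 0 0 0.03; 0.0 0 0 0.0001 0 0 0.03; 0.0 0 0 0 0 0 0; 0.0 0 0 0 0 0 0")

```text
time: 5.07
eef_pos: [0.636, -0.1715, 0.3865]
orientation: [1.065, 2.955, 0.0]
ft_force: [0.6, 1.7, 1.1]
gripper_width: 0.0107
gripper_force: 52.8
```

```bash
python3 s.py
```

```text
5.07 [ 0.636  -0.1715  0.3865] phi 2.4497 F [0.55 1.7  1.06] M [ 0.404 -0.096 -0.057] tau6 0.118 w 0.0107 52.8 q6 0.3174
```

servo_tool(targets="0.0 0 0.0003 0 0 0 0.04; 0.0 0 0 0.0001 0 0 0.04; 0.0 0 0 0 0 0 0; 0.0 0 0 0 0 0 0; 0.0 0 0 0 0 0 0")

```text
time: 5.48
eef_pos: [0.6361, -0.1714, 0.3864]
orientation: [1.181, 2.911, 0.0]
ft_force: [1.8, 2.9, 2.1]
gripper_width: 0.011
gripper_force: 53.0
```

```bash
python3 s.py
```

```text
5.48 [ 0.6361 -0.1714  0.3864] phi 2.3705 F [1.76 2.88 2.15] M [ 0.318 -0.022 -0.077] tau6 -0.02 w 0.011 53.0 q6 0.3971
```

servo_tool(targets="0.0 0 0 0 0 0 0.04; 0.0 0 0 0.0001 0 0 0.04; 0.0 0 0 0 0 0 0.01; 0.0 0 0 0 0 0 0.01")

```text
time: 5.82
eef_pos: [0.6362, -0.1713, 0.3863]
orientation: [1.326, 2.847, 0.001]
ft_force: [2.2, 3.0, 2.1]
gripper_width: 0.0111
gripper_force: 53.0
```

```bash
cat > s2.py <<'E'
from cell import r
import numpy as np
for i in range(3):
    s=r.state();o=np.array(s["orientation"]);ph=2*np.arctan2(o[1],o[0])
    print(round(s["time"],2),s["eef_pos"].round(4),"phi",round((ph)%(2*np.pi),4),"F",s["ft_force"].round(1),"M",s["moment"].round(3),"tau6",round(s["tau"][5],3),"w",round(s["gripper_width"],4),"q6",round(s["q"][5],4))
    if i<2:r.get_image("top")
E
python3 s2.py
```

```text
5.82 [ 0.6362 -0.1713  0.3863] phi 2.2699 F [2.2 3.  2.1] M [ 0.564 -0.245  0.1  ] tau6 0.006 w 0.0111 q6 0.4977
5.87 [ 0.6362 -0.1713  0.3863] phi 2.2691 F [2.9 3.1 3. ] M [ 0.586 -0.289  0.012] tau6 -0.079 w 0.0109 q6 0.4985
5.92 [ 0.6362 -0.1713  0.3863] phi 2.2699 F [1.  3.6 2.4] M [ 0.65  -0.293 -0.036] tau6 0.128 w 0.0109 q6 0.4978
```

servo_tool(targets="0.0 0 0 0 0 0 0.04; 0.0 0 0 0.0001 0 0 0.04; 0.0 0 0 0 0 0 0.01; 0.0 0 0 0 0 0 0.01")

```text
time: 6.25
eef_pos: [0.6363, -0.1712, 0.3862]
orientation: [1.467, 2.778, 0.001]
ft_force: [3.3, 3.9, 2.3]
gripper_width: 0.0111
gripper_force: 53.1
```

```bash
cat > s3.py <<'E'
from cell import r
import numpy as np
M=[];T=[];F=[]
for i in range(5):
    s=r.state();M.append(s["moment"][2]);T.append(s["tau"][5]);F.append(s["ft_force"])
    if i<4:r.get_image("top")
print(round(s["time"],2),"q6",round(s["q"][5],4),"Mz",np.round(M,3),np.mean(M).round(3),"tau",np.round(T,2),np.mean(T).round(3),"F",np.mean(F,0).round(1),s["eef_pos"].round(4))
E
python3 s3.py
```

```text
6.45 q6 0.5972 Mz [ 0.02  -0.019 -0.009 -0.044 -0.067] -0.024 tau [-0.03 -0.04  0.12  0.   -0.04] 0.003 F [3.3 4.  2.8] [ 0.6363 -0.1712  0.3862]
```

servo_tool(targets="0.0 0 0.0008 0 0 0 0.04; 0.0 0 0 0.0001 0 0 0.04; 0.0 0 0 0 0 0 0.01; 0.0 0 0 0 0 0 0.01")

```text
time: 6.78
eef_pos: [0.6367, -0.1709, 0.3861]
orientation: [1.604, 2.701, -0.0]
ft_force: [0.7, 2.5, 6.0]
gripper_width: 0.0111
gripper_force: 53.3
```

```bash
python3 s3.py
```

```text
6.98 q6 0.6986 Mz [ 0.076 -0.028 -0.012 -0.027  0.001] 0.002 tau [-0.   -0.08  0.14  0.   -0.03] 0.006 F [0.5 2.7 5.7] [ 0.6367 -0.171   0.3861]
```

servo_tool(targets="0.0 0 0 0 0 0 0.04; 0.0 0 0 0 0 0 0.04; 0.0 0 0 0 0 0 0.01; 0.0 0 0 0 0 0 0.01")

```text
time: 7.32
eef_pos: [0.6368, -0.1709, 0.386]
orientation: [1.737, 2.617, 0.0]
ft_force: [1.9, 3.3, 4.5]
gripper_width: 0.0109
gripper_force: 53.3
```

```bash
python3 s3.py
```

```text
7.52 q6 0.7989 Mz [ 0.024 -0.014 -0.05  -0.028 -0.024] -0.018 tau [ 0.01 -0.08  0.12  0.01 -0.03] 0.007 F [1.4 3.  4.8] [ 0.6367 -0.1709  0.386 ]
```

servo_tool(targets="0.0 0 0.0003 0 0 0 0.04; 0.0 0 0 0 0 0 0.04; 0.0 0 0 0 0 0 0.01; 0.0 0 0 0 0 0 0.01")

```text
time: 7.85
eef_pos: [0.637, -0.1708, 0.3859]
orientation: [1.866, 2.527, 0.0]
ft_force: [0.9, 3.3, 4.9]
gripper_width: 0.0107
gripper_force: 53.3
```

```bash
python3 s3.py
```

```text
8.05 q6 0.8992 Mz [ 0.022  0.01  -0.056 -0.102 -0.092] -0.044 tau [ 0.01 -0.08  0.13  0.01 -0.03] 0.009 F [1.5 3.2 4.5] [ 0.637  -0.1708  0.3859]
```

servo_tool(targets="0.0 0 0 0 0 0 0.05; 0.0 0 0 0 0 0 0.05; 0.0 0 0 0.0001 0 0 0.01; 0.0 0 0 0 0 0 0.01")

```text
time: 8.38
eef_pos: [0.6371, -0.1708, 0.3858]
orientation: [2.014, 2.411, 0.001]
ft_force: [3.1, 3.9, 3.0]
gripper_width: 0.0111
gripper_force: 53.2
```

```bash
python3 s3.py
```

```text
8.58 q6 1.0187 Mz [ 0.071 -0.027  0.027 -0.069 -0.015] -0.003 tau [ 0.07 -0.06  0.11  0.   -0.04] 0.018 F [3.3 3.4 3.4] [ 0.6371 -0.1708  0.3858]
```

servo_tool(targets="0.0 0.0002 0.0006 0 0 0 0.05; 0.0 0 0 0 0 0 0.05; 0.0 0 0 0.0001 0 0 0.01; 0.0 0 0 0 0 0 0.01")

```text
time: 8.92
eef_pos: [0.6375, -0.1706, 0.3857]
orientation: [2.154, 2.286, -0.0]
ft_force: [2.7, 1.8, 2.9]
gripper_width: 0.0113
gripper_force: 53.2
```

```bash
python3 s3.py
```

```text
9.12 q6 1.1396 Mz [0.104 0.092 0.078 0.096 0.094] 0.093 tau [0.15 0.02 0.22 0.1  0.08] 0.114 F [2.3 2.  2.8] [ 0.6375 -0.1706  0.3857]
```

servo_tool(targets="0.0 0 0 0 0 0 0.01; 0.0 0 0 0 0 0 0.01; 0.0 0 0 0 0 0 0")

```text
time: 9.37
eef_pos: [0.6375, -0.1706, 0.3857]
orientation: [2.18, 2.262, -0.0]
ft_force: [2.8, 0.7, 2.1]
gripper_width: 0.0109
gripper_force: 53.0
```

```bash
python3 s3.py
```

```text
9.57 q6 1.1607 Mz [0.083 0.077 0.036 0.019 0.036] 0.05 tau [0.23 0.15 0.09 0.07 0.06] 0.121 F [2.7 0.6 1.9] [ 0.6376 -0.1706  0.3857]
```

servo_tool(targets="0.0 0 0 0 0 0 0.02; 0.0 0 0 0 0 0 0.02; 0.0 0 0 0 0 0 0")

```text
time: 9.82
eef_pos: [0.6376, -0.1706, 0.3856]
orientation: [2.226, 2.217, -0.0]
ft_force: [4.4, 0.6, 0.2]
gripper_width: 0.011
gripper_force: 52.8
```

```bash
python3 s3.py
```

```text
10.02 q6 1.2007 Mz [0.098 0.097 0.095 0.098 0.08 ] 0.094 tau [0.42 0.31 0.18 0.13 0.11] 0.23 F [ 4.3 -0.1  0.1] [ 0.6376 -0.1706  0.3856]
```

servo_tool(targets="0.0 0 0 0 0 0 0.015; 0.0 0 0 0 0 0 0.015; 0.0 0 0 0 0 0 0; 0.0 0 0 0 0 0 0; 0.0 0 0 0 0 0 0")

```text
time: 10.43
eef_pos: [0.6376, -0.1706, 0.3856]
orientation: [2.257, 2.185, -0.0]
ft_force: [4.8, -0.8, -0.8]
gripper_width: 0.0108
gripper_force: 52.6
```

```bash
python3 s3.py
```

```text
10.63 q6 1.2313 Mz [0.134 0.127 0.143 0.161 0.092] 0.132 tau [0.13 0.13 0.13 0.13 0.13] 0.127 F [ 5.2 -1.  -0.9] [ 0.6376 -0.1706  0.3856]
```

servo_tool(targets="0.0 0 0 0 0 0 -0.04; 0.0 0 0 -0.0001 0 0 -0.09; 0.0 0 0 -0.0001 0 0 -0.09; 0.0 0 0 -0.0001 0 0 -0.09; 0.0 0 0 -0.0001 0 0 -0.09; 0.0 0 0 -0.0001 0 0 -0.09; 0.0 0 0 -0.0001 0 0 -0.09; 0.0 0 0 -0.0001 0 0 -0.09; 0.0 0 0 -0.0001 0 0 -0.09; 0.0 0 0 -0.0001 0 0 -0.09")

```text
time: 11.47
eef_pos: [0.6367, -0.171, 0.3864]
orientation: [-1.15, -2.921, 0.003]
ft_force: [-1.6, -3.9, 2.0]
gripper_width: 0.0112
gripper_force: 52.9
```

servo_tool(targets="0.0 0 0 -0.0001 0 0 -0.09; 0.0 0 0 -0.0001 0 0 -0.09; 0.0 0 0 -0.0001 0 0 -0.09; 0.0 0 0 -0.0001 0 0 -0.09; 0.0 0 0 -0.0001 0 0 -0.09; 0.0 0 0 -0.0001 0 0 -0.09; 0.0 0 0 -0.0001 0 0 -0.09; 0.0 0 0 0 0 0 -0.09; 0.0 0 0 0 0 0 -0.09; 0.0 0 0 0 0 0 0")

```text
time: 12.3
eef_pos: [0.6364, -0.1721, 0.3872]
orientation: [0.095, -3.137, 0.006]
ft_force: [-3.8, -9.5, 1.4]
gripper_width: 0.0113
gripper_force: 52.9
```

```bash
python3 s3.py
```

```text
12.5 q6 -0.4286 Mz [0.032 0.014 0.039 0.068 0.053] 0.041 tau [-1.53 -0.71 -0.18 -0.02  0.01] -0.485 F [-3.8 -9.   1.2] [ 0.6364 -0.172   0.3872]
```

servo_tool(targets="0.05 0 0 0 0 0 0; 0.05 0 0 0 0 0 0; 0.05 0 0 0 0 0 0; 0.05 0 0 0 0 0 0; 0.05 0 0 -0.01 0 0 0; 0.05 0 0 -0.03 0 0 0; 0.05 0 0 -0.04 0 0 0; 0.05 0 0 -0.04 0 0 0; 0.05 0 0 0 0 0 0")

```text
time: 13.25
eef_pos: [0.6376, -0.1703, 0.5168]
orientation: [-0.09, 3.129, -0.007]
ft_force: [1.1, 0.0, 1.0]
gripper_width: 0.0499
gripper_force: 0.0
```

servo_tool(targets="0.07 0.04 0 0 0 0 0; 0.07 0.04 0 0 0 0 0; 0.07 0.04 0 0 0 0 0; 0.07 0.04 0 0 0 0 0; 0.07 0.02 0 0 0 0 0; 0.07 0 0 0 0 0 0; 0.07 0 0 0 0 0 0")

```text
time: 13.83
eef_pos: [0.4571, -0.1807, 0.5087]
orientation: [-0.088, 3.139, -0.002]
ft_force: [-0.2, -0.1, -0.9]
gripper_width: 0.0698
gripper_force: 0.0
```

Run:
```python
from h import *
s=r.state();print(s["eef_pos"],s["orientation"],s["q"].round(3))
for c in("top","scene"):
    im=r.get_image(c)
    cv2.imwrite(f"pics/{c}1.png",im[:,:,::-1])
    for n in("wing","cap","cap_knob"):
        for d in r.regions_of(n,c)[:1]:
            ys,xs=np.nonzero(d["region"]);print(c,n,round(d["confidence"],2),xs.mean().round(1),ys.mean().round(1),len(xs))
a=cv2.imread("pics/top1.png");b=cv2.imread("pics/scene1.png")
cv2.imwrite("pics/p1.png",np.hstack([cv2.resize(a[90:330,200:400],(400,480)),cv2.resize(b[100:340,180:380],(400,480))]))
```

```text
[ 0.45705102 -0.18071062  0.50869272] [-8.82329416e-02  3.13852197e+00 -1.52757627e-03] [-0.525  0.189 -0.016  1.364  0.    -0.582]
top wing 0.71 253.4 140.5 887
top cap 0.9 337.6 283.3 2340
top cap_knob 0.87 337.6 283.7 2334
scene wing 0.73 398.8 240.2 886
scene cap 0.59 330.2 293.6 2610
scene cap_knob 0.9 330.0 293.7 2547
```

View pics/p1.png

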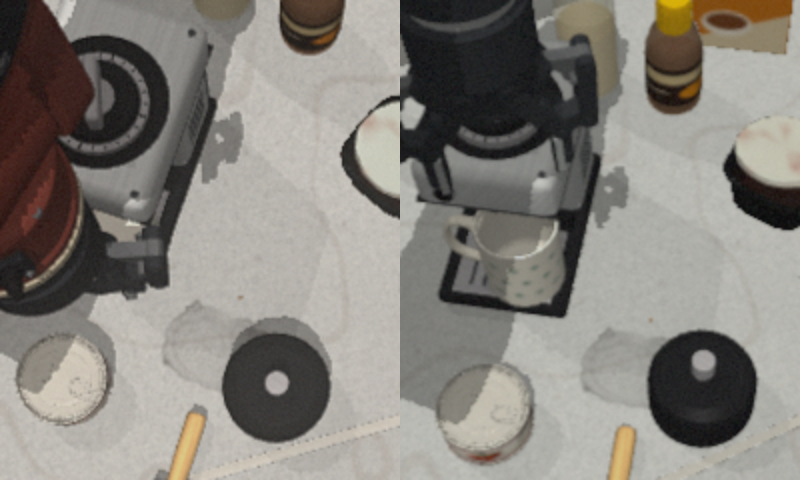

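Net adjuster turn is visible: the wing is now nearly vertical at (93,95) in the left crop. The cap is untouched, with its knob top at (277,383) in the left crop and (703,358) in the right.

Run:
```python
from h import *
print(tri((331.5,278.7),(338.5,281.5)),onz("top",(338.5,281.5),.084),onz("scene",(331.5,278.7),.084))
for c in("top","scene"):
    im=cv2.imread(f"pics/{c}1.png")
    from_=onz(c,(338 if c=="top" else 331,281),.07)
    p=proj(c,[.413,-.317,.084]);x,y=int(p[0])-15,int(p[1])-15
    g=im[y:y+30,x:x+30].min(2);m=(g>110).astype(np.uint8)
    n,l,st,ce=cv2.connectedComponentsWithStats(m)
    for i in range(1,n):
        if st[i,4]>20:print(c,st[i],ce[i]+[x,y],onz(c,ce[i]+[x,y],.084),onz(c,ce[i]+[x,y],.075))
```

```text
[ 0.4151 -0.3173  0.0897] [ 0.4154 -0.3183  0.084 ] [ 0.418  -0.3171  0.084 ]
top [ 11   9  11  12 108] [338.00925926 281.14814815] [ 0.416  -0.3174  0.084 ] [ 0.4168 -0.3176  0.075 ]
scene [  9   9  12  11 105] [331.37142857 280.04761905] [ 0.4154 -0.3163  0.084 ] [ 0.4196 -0.3174  0.075 ]
```

servo_tool(targets="0.05 0.012 -0.0335 0 0 0 0; 0.05 0.012 -0.0335 0 0 0 0; 0.05 0.012 -0.0335 0 0 0 0; 0.05 0.012 -0.0335 0 0 0 0; 0.05 0 0 0.04 0 0 0; 0.05 0 0 0.04 0 0 0; 0.05 0 0 0.04 0 0 0; 0.05 0 0 0.04 0 0 0; 0.05 0 0 0.04 0 0 0; 0.05 0 0 0 0 0 0", newtons=20)

```text
time: 15.07
eef_pos: [0.4156, -0.3152, 0.3007]
orientation: [0.09, -3.133, -0.013]
ft_force: [-1.2, 1.1, -0.8]
gripper_width: 0.0504
gripper_force: 0.0
```

servo_tool(targets="0.05 0 0 0.02 0 0 0; 0.05 0 0 0.01 0 0 0; 0.05 0 0 0 0 0 0; 0.05 0 0 0 0 0 0")

```text
time: 15.4
eef_pos: [0.4179, -0.3176, 0.2784]
orientation: [-0.09, 3.14, -0.001]
ft_force: [-0.2, 0.4, 1.0]
gripper_width: 0.0501
gripper_force: 0.0
```

```bash
python3 s2.py | tail -1
python3 - <<'E'
from h import *
im=r.get_image("scene");im2=r.get_image("top")
f=lambda a:cv2.resize(a[...,::-1],(400,400),interpolation=cv2.INTER_CUBIC)
cv2.imwrite("pics/p2.png",np.hstack([f(im2[230:330,290:390]),f(im[230:330,280:380])]))
E
```

```text
15.5 [ 0.4181 -0.3178  0.2789] phi 3.1989 F [-1.2 -0.5  0.7] M [ 0.006  0.004 -0.028] tau6 0.0 w 0.0497 q6 -0.8465
```

View pics/p2.png

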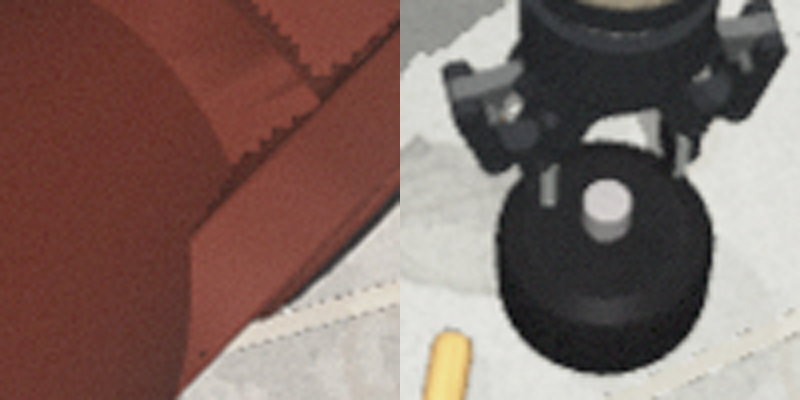

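The scene view shows the fingers straddling the knob (607,205), with tips at about (549,205) and (680,178). I'll descend and grip.

servo_tool(targets="0.05 0.0015 0 0.02 0 0 0; 0.05 0 0 0.014 0 0 0; 0.05 0 0 0.006 0 0 0; 0.03 0 0 0 0 0 0; 0.0 0 0 0 0 0 0; 0.0 0 0 0 0 0 0; 0.0 0 0 0 0 0 0; 0.0 0 0 0 0 0 0; 0.0 0 0 0 0 0 0", newtons=20)

```text
time: 16.35
eef_pos: [0.4164, -0.3177, 0.2381]
orientation: [-0.09, 3.139, -0.002]
ft_force: [-0.6, 0.1, 5.5]
gripper_width: 0.0211
gripper_force: 20.6
```

```bash
python3 s2.py | tail -1
```

```text
16.45 [ 0.4164 -0.3177  0.2381] phi 3.1988 F [ 0.7 -0.5  5.8] M [0.018 0.077 0.009] tau6 0.001 w 0.0209 q6 -0.8486
```

servo_tool(targets="0.0 0 0 0 0 0 0; 0.0 0 0 -0.01 0 0 0; 0.0 0 0 -0.03 0 0 0; 0.0 0 0 -0.04 0 0 0; 0.0 0 0 -0.04 0 0 0; 0.0 0 0 -0.04 0 0 0; 0.0 0 0 -0.04 0 0 0; 0.0 0 0 -0.04 0 0 0; 0.0 0 0 -0.035 0 0 0; 0.0 0 0 0 0 0 0", newtons=40)

```text
time: 17.28
eef_pos: [0.4162, -0.3174, 0.5198]
orientation: [-0.09, 3.133, -0.011]
ft_force: [0.2, -1.2, -1.8]
gripper_width: 0.0206
gripper_force: 39.5
```

servo_tool(targets="0.0 -0.0285 0.0166 0 0 0 0; 0.0 -0.0285 0.0166 0 0 0 0; 0.0 -0.0285 0.0166 0 0 0 0; 0.0 -0.0285 0.0166 0 0 0 0; 0.0 -0.0285 0.0166 0 0 0 0; 0.0 -0.0285 0.0166 0 0 0 0; 0.0 -0.0285 0.0166 0 0 0 0; 0.0 -0.0285 0.0166 0 0 0 0; 0.0 0 0 0 0 0 0; 0.0 0 0 0 0 0 0")

```text
time: 18.12
eef_pos: [0.637, -0.1705, 0.5112]
orientation: [0.094, -3.138, -0.001]
ft_force: [-0.5, -0.2, -0.6]
gripper_width: 0.0202
gripper_force: 39.5
```

```bash
python3 s2.py | tail -2
python3 - <<'E'
from h import *
im=r.get_image("scene");im2=r.get_image("top")
f=lambda a:cv2.resize(a[...,::-1],(400,400),interpolation=cv2.INTER_CUBIC)
cv2.imwrite("pics/p3.png",np.hstack([f(im2[70:230,180:340]),f(im[70:230,160:320])]))
E
```

```text
18.17 [ 0.6361 -0.1713  0.5117] phi 3.1999 F [-0.2 -0.3 -0.9] M [0.039 0.031 0.014] tau6 0.066 w 0.0203 q6 -0.4322
18.22 [ 0.6356 -0.1719  0.5122] phi 3.1989 F [ 1.   0.2 -0.6] M [-0.083 -0.04   0.021] tau6 0.018 w 0.0201 q6 -0.4322
```

View pics/p3.png

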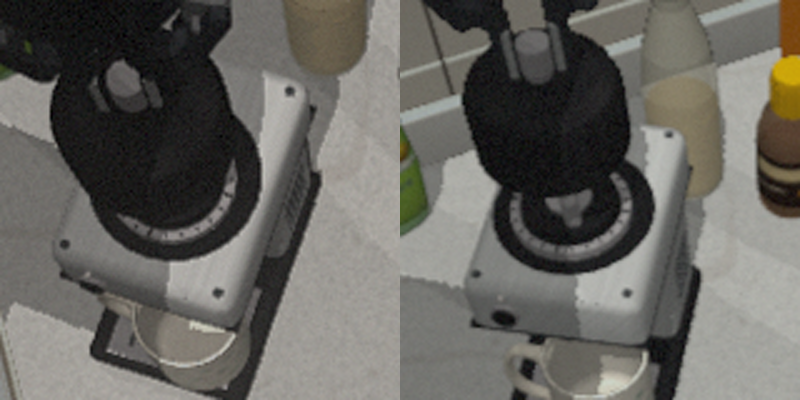

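The cap is held level over the dial in both views, so I'll lower it in stages.

servo_tool(targets="0.0 0 0 0.02 0 0 0; 0.0 0 0 0.02 0 0 0; 0.0 0 0 0.015 0 0 0; 0.0 0 0 0.005 0 0 0; 0.0 0 0 0 0 0 0; 0.0 0 0 0 0 0 0", newtons=30)

```text
time: 18.82
eef_pos: [0.6357, -0.1722, 0.4534]
orientation: [-0.089, 3.14, -0.001]
ft_force: [0.3, 0.2, -1.2]
gripper_width: 0.0203
gripper_force: 39.5
```

```bash
python3 s2.py | tail -2
```

```text
18.87 [ 0.636  -0.1722  0.4537] phi 3.1982 F [-0.4 -0.1 -0.5] M [ 0.002  0.002 -0.019] tau6 -0.002 w 0.0204 q6 -0.4319
18.92 [ 0.6361 -0.1721  0.4538] phi 3.1984 F [ 0.4 -0.1 -1.7] M [ 0.004 -0.011 -0.041] tau6 -0.001 w 0.0204 q6 -0.4319
```

servo_tool(targets="0.0 0 0 0.003 0 0 0; 0.0 0 0 0.003 0 0 0; 0.0 0 0 0.003 0 0 0; 0.0 0 0 0.003 0 0 0; 0.0 0 0 0.002 0 0 0; 0.0 0 0 0 0 0 0; 0.0 0 0 0 0 0 0")

```text
time: 19.5
eef_pos: [0.6361, -0.1717, 0.4381]
orientation: [0.09, -3.14, -0.0]
ft_force: [0.3, -0.1, -1.7]
gripper_width: 0.0202
gripper_force: 39.5
```

```bash
python3 s2.py | tail -2
```

```text
19.55 [ 0.6361 -0.1717  0.4383] phi 3.1988 F [ 0.1  0.1 -1. ] M [-0.014  0.036 -0.001] tau6 -0.0 w 0.0208 q6 -0.4318
19.6 [ 0.6361 -0.1718  0.4384] phi 3.1988 F [-0.1  0.7 -0.8] M [-0.034 -0.002 -0.015] tau6 -0.0 w 0.02 q6 -0.4318
```

Past the collar with no lateral force, 5 mm to go.

servo_tool(targets="0.0 0 0 0.002 0 0 0; 0.0 0 0 0.0015 0 0 0; 0.0 0 0 0.001 0 0 0; 0.0 0 0 0 0 0 0; 0.0 0 0 0 0 0 0")

```text
time: 20.02
eef_pos: [0.6361, -0.1718, 0.4337]
orientation: [0.09, -3.14, -0.0]
ft_force: [-0.2, -0.4, -0.5]
gripper_width: 0.0203
gripper_force: 39.5
```

```bash
python3 s2.py | tail -2
```

```text
20.07 [ 0.6361 -0.1718  0.4338] phi 3.1988 F [ 0.  -0.3 -2.1] M [-0.047  0.05  -0.034] tau6 0.0 w 0.0203 q6 -0.4318
20.12 [ 0.6361 -0.1718  0.4338] phi 3.1988 F [-1.   0.6 -1. ] M [ 0.007 -0.033  0.023] tau6 0.0 w 0.0204 q6 -0.4318
```

servo_tool(targets="0.0 0 0 0.0008 0 0 0; 0.0 0 0 0.0007 0 0 0; 0.0 0 0 0 0 0 0; 0.0 0 0 0 0 0 0; 0.0 0 0 0 0 0 0")

```text
time: 20.53
eef_pos: [0.6361, -0.1718, 0.4332]
orientation: [-0.09, 3.139, -0.001]
ft_force: [-1.4, 1.0, 5.8]
gripper_width: 0.0202
gripper_force: 40.1
```

```bash
python3 s2.py | tail -2
```

```text
20.58 [ 0.636  -0.1718  0.4332] phi 3.1988 F [-1.7  0.7  5.4] M [ 0.132  0.35  -0.049] tau6 0.001 w 0.0202 q6 -0.4318
20.63 [ 0.6361 -0.1718  0.4332] phi 3.1988 F [-1.1 -0.6  5.7] M [0.062 0.349 0.02 ] tau6 0.001 w 0.0204 q6 -0.4318
```

Seated: contact came at the predicted height. Next I'll release and retreat.

servo_tool(targets="0.03 0 0 0 0 0 0; 0.05 0 0 0 0 0 0; 0.05 0 0 0 0 0 0; 0.05 0 0 0 0 0 0; 0.05 0 0 -0.01 0 0 0; 0.05 0 0 -0.03 0 0 0; 0.05 0 0 -0.035 0 0 0; 0.05 0.03 0 -0.01 0 0 0; 0.05 0.04 0 0 0 0 0; 0.05 0.04 0 0 0 0 0")

```text
time: 21.47
eef_pos: [0.5257, -0.1781, 0.5183]
orientation: [-0.091, 3.138, -0.002]
ft_force: [-0.7, -0.9, 0.1]
gripper_width: 0.0502
gripper_force: 0.0
```

servo_tool(targets="0.05 0.035 0.01 0 0 0 0; 0.05 0.03 0.025 0 0 0 0; 0.05 0.02 0.03 0 0 0 0; 0.05 0.02 0.03 0 0 0 0; 0.05 0.02 0.03 0 0 0 0; 0.05 0.01 0.03 0 0 0 0; 0.05 0 0.03 0 0 0 0; 0.05 0 0.03 0 0 0 0; 0.05 0 0 0 0 0 0; 0.05 0 0 0 0 0 0")

```text
time: 22.3
eef_pos: [0.3789, 0.03, 0.5182]
orientation: [-0.095, 3.139, -0.0]
ft_force: [-0.5, -1.2, 0.4]
gripper_width: 0.0502
gripper_force: 0.0
```

```bash
python3 s2.py | tail -1
python3 - <<'E'
from h import *
im=r.get_image("scene");im2=r.get_image("top")
f=lambda a:cv2.resize(a[...,::-1],(400,400),interpolation=cv2.INTER_CUBIC)
cv2.imwrite("pics/p4.png",np.hstack([f(im2[70:230,180:340]),f(im[70:230,160:320])]))
for c in("top","scene"):
  for n in("cap_knob",):
    for d in r.regions_of(n,c)[:1]:
        ys,xs=np.nonzero(d["region"]);print(c,d["confidence"],xs.mean(),ys.mean(),d["bbox"])
  print(c,"knob expect",proj(c,[.6365,-.172,.279]),proj(c,[.6365,-.172,.195]))
E
```

```text
22.4 [0.3793 0.0286 0.5178] phi 3.1992 F [ 0.6 -0.2  0.2] M [ 0.017  0.026 -0.011] tau6 0.032 w 0.0496 q6 -0.175
top 0.6 245.87596048298573 137.6822173435785 [214.1, 103.3, 279.6, 172.8]
top knob expect [240.  122.9] [248.7 142.9]
scene 0.93 225.4290780141844 146.57511283043198 [192.9, 115.6, 258.7, 178.1]
scene knob expect [221.2 122.1] [228.8 155.3]
```

View pics/p4.png

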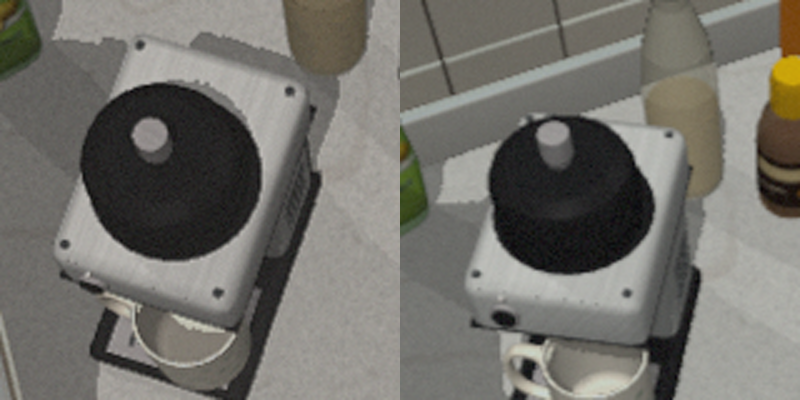

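The cap sits level over the collar. The knob top at crop (152,133), full-image (240.8,123), matches the expected (240,122.9). In the scene view it is at (221.5,122), against (221.2,122.1) expected.

```bash
python3 -c "
from cell import r
print(r.close_job())"
```

```text
the job is handed in; nothing more can be done
None
```

I felt the burrs meet at about 0.15 N m, backed the adjuster off about a quarter turn and put the cap back, level on the collar. The job is handed in; the hand-in gave no verdict.

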